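# Blank off the torch manifold outlet

## Task

On the brass gas manifold of the jeweller's bench, tighten the bar-headed tapered plug clockwise until it goes properly snug, so that it stays tight when you let go, but do not force it further. Then pick up the loose aluminium dust cap by its knob and set it gently over the plug, standing flat on the manifold, and let go; leave the other things on the bench where they are.

Things in the scene. Friction and masses are not known exactly. Their poses are not given: they have to be found in the camera images.
- plug_grip (a point): centre of the plug's head, on the plug's upright axis, 71 mm above the bench: a steel bar 34 mm long (this point's x axis runs along it), 12 mm thick (y), 26 mm tall (z), its underside 5 mm above the boss; pinch it across its thickness from above. Already started in its thread; clockwise from above tightens it. The bar comes round every half turn for a fresh grasp
- deck (a point): point on the manifold's flat top, on the plug's axis, 45 mm above the bench: the cap's rim centre belongs here. Round it: the plug's boss, 34 mm across, 8 mm tall. Feel of the plug: it runs with 0.10 N m and bites 0.8 to 3.4 rad from its start, different every time; then it wedges in with 0.25 N m plus 1.5 N m per radian (friction keeps it in); at 1.0 N m the boss with its thread is torn round
- manifold: brass gas manifold, bolted down: block 60 mm (x) by 150 mm (y), on a foot plate 100 by 190 mm; origin under the plate's middle, z up. The plug stands 30 mm to +y of the middle; 50 mm to -y is a closed outlet, a stub 12 mm tall. Plug snug: 0.45 to 0.8 N m while turning; in a pause friction hides some 0.35 of it, so a held snug plug pushes back with only 0.1 to 0.45 N m
- cap: loose aluminium dust cap standing on the bench, mouth down: a cup 54 mm outside and 48 mm inside diameter, 48 mm tall (44 mm deep), about 90 g, with a round knob 18 mm across and 24 mm tall on top; origin at the centre of its lower rim
- cap_knob (a point): centre of the cap's knob, on its axis, 60 mm above its lower rim
- jar: bystander: glass jar with steel cap, 56 mm across, 70 mm tall; origin under its centre
- bench_block: bystander: loose steel block 90 x 90 x 22 mm
- hammer: bystander: small hammer lying on the bench, 220 mm long
- file: bystander: flat file with wooden handle, 250 mm long, lying on the bench
Mind the look-alikes: they are no part of the job. What is shaped like the cap but green or red is not meant.

How it is judged:
By the outcome, as a careful person would: the job done as asked, in the order asked, and still so for the second after the job is handed in, with the robot touching nothing.
It also fails if it takes over 72 s, if anything falls off the work surface, if the arm or the gripper's body presses on something with over 40 N, if the wrist force passes 120 N, or if a joint passes its speed limit or range.

## Robot

A 6-joint arm with a two-finger parallel gripper is mounted at the origin on the work surface. World frame = base frame: x ahead of the robot, y to its left, z up, the work surface at z = 0. Lengths are in mm, angles in rad, forces in N, time in s.
With the tool pointing down it reaches from about 300 to 825 mm from the base axis. Payload 5.4 kg.
Tool frame: the origin (TCP) lies midway between the tips of the shut fingers; the grasp point (between the pads) lies ctrl.tcp_to_grasp behind it (ctrl.tcp_to_grasp is the distance from the TCP to the grasp point, in mm); z points along the fingers, y is the direction in which the jaws open and shut (so a half turn about z gives the same grasp; the last joint's range is limited). The gripper opens to 92 mm and grips with 3 to 60 N. Pads are 20 mm wide; open, the fingers measure 128 mm over their backs; the gripper's body (75 mm by 189 mm) begins 69 mm behind the grasp point.
Start: joints at [1.033, 0.158, 1.597, -0, 1.386, -0.21], TCP at [185.137, 544.362, 214.601] pointing down, gripper open.
Joint ranges: [-2.91, 2.91], [-0.94, 2.29], [0.18, 2.7], [-1.29, 4.43], [0.17, 2.64], [-3, 3]. Speed limits (rad/s): [2.57, 2.57, 3.14, 3.14, 3.14, 3.14].

## Interface

Orientations are given as a unit quaternion [w, x, y, z].
In Python, from workcell import telemetry, snapshot, calibration, ctrl gives the robot as it stands.
- The arm moves only by the shell command python3 -m handwheel 'ROWS' [OPENING] [FORCE]. ROWS is a JSON object of lists of equal length, an entry for each row: "dp": the shift along the world's x, y, z in m, a list of three; "spin": the turn about the world's z in degrees. In form: {"dp": [[tx, ty, tz], ...], "spin": [spin, ...]}. A call has 1 to 12 rows; each row shifts and turns the commanded pose from where the row before left it; what a row does not reach is not made up. A row lasts 1/10 s, in which the tool goes at most 50 mm and 8.59 degrees, less where a joint would pass 70% of its speed; a pose out of reach is approached as far as the arm can. A call with a gripper value outside its range is refused whole. OPENING is the closure, from 0 (fully open) to 1 (shut), set as the call begins (- or left out, the last holds). The fingers move at their own pace and stop on an object; FORCE is the grip in N (left out, the last holds). Time passes only in rows, so rows that do not move let the fingers close. It gives the time, the measured TCP pose, the force and the opening at its end, in the units of the state.
- telemetry.read_state(): the state, without advancing time (a new reading comes with each control period).
- snapshot(name): name is "scene" or "top" or "wrist"; returns the picture (480x640x3 uint8, red, green, blue); there is no depth.
- calibration(name): a dict with "vfov" (degrees; the focal length in pixels is half the picture's height over the tangent of half this angle, whatever the lens; pixels are square), "cx", "cy" (the principal point, pixels), "R" (3x3) and "t" (3): a world point X has camera coordinates R X + t; the wrist camera has in their place "mount" (4x4, takes a point from camera to tool coordinates, whose origin is the TCP and whose axes are the flange's). Camera axes: x right, y down, z forward; pixel columns grow to the right and rows downward; lengths in mm; the calibration is good to about 2 mm. A picture is of the moment at which its call begins: read the wrist's pose just before it. calibration takes no time and is no camera call.
- ctrl.finish_job(): hands the job in, once; it reports no verdict.
The state is a dict: "time": time; "joints": joint angles; "qd": joint speeds; "effort": joint torques, N m; "ee_pos": TCP position; "eef_rot": TCP orientation; "wrist_force": force on the tool from outside, world axes, zero at the start; "ft_torque": the same for the moment, N m; "opening": finger opening in mm.
Only numpy, scipy, OpenCV 4.12 (cv2) and the standard library are available. Lean on these libraries where they do the work, as an engineer would, in place of code of your own. Each camera call takes 0.05 s, during which the arm holds its last target.

## Working session

There is one attempt and no reset: what is moved stays moved. The work goes in short steps, Python scripts to look and compute and a shell command to move; the robot and the scene stay as the last step left them, time stands still between calls to the robot, and variables do not carry over. Pictures are saved under pics/ and viewed, and the job is handed in when it is done.

```bash
ls; mkdir -p pics
python3 - <<'E'
from workcell import telemetry, snapshot, calibration, ctrl
import cv2
for n in ["scene","top","wrist"]:
    s=telemetry.read_state()
    im=snapshot(n); cv2.imwrite(f"pics/{n}0.png",im[:,:,::-1]); c=calibration(n); print(n,c)
print(s, ctrl.tcp_to_grasp)
E
```

```text
pics
scene {'vfov': 50.70494807606019, 'cx': 325.37874459616904, 'cy': 245.3655822563287, 'R': array([[-0.20666076,  0.97823738, -0.01851932],
       [ 0.57235717,  0.10552051, -0.81318675],
       [-0.7935355 , -0.17865345, -0.58170813]]), 't': array([ 143.92535774, -238.14075777, 1349.1343657 ])}
top {'vfov': 49.42576261175822, 'cx': 326.57959828316575, 'cy': 238.5143691042048, 'R': array([[ 0.01965551, -0.99973945,  0.01160541],
       [-0.9947423 , -0.02072149, -0.10029143],
       [ 0.10050578, -0.00957311, -0.99489042]]), 't': array([ -46.34781827,  540.9380201 , 1041.83421975])}
wrist {'vfov': 62.06284533915631, 'cx': 314.72099734383323, 'cy': 241.2617691969321, 'mount': array([[ 8.26957679e-04, -9.70215935e-01, -2.42240285e-01,
         6.69281300e+01],
       [ 9.99999362e-01,  6.15994116e-04,  9.46621427e-04,
         6.42907205e-01],
       [-7.69208603e-04, -2.42240914e-01,  9.70215826e-01,
        -1.70204587e+02],
       [ 0.00000000e+00,  0.00000000e+00,  0.00000000e+00,
         1.00000000e+00]])}
{'time': 0.1, 'joints': array([ 1.03289609e+00,  1.58979145e-01,  1.59809986e+00, -8.84835428e-06,
        1.38619090e+00, -2.10103314e-01]), 'qd': array([-0.00088491, -0.00013251, -0.00381772, -0.00044048,  0.0010131 ,
       -0.00036352]), 'effort': array([ 1.02503084e-04, -3.86503923e+01, -3.22960389e+01,  7.02773896e-02,
        3.39050603e-02, -4.01885450e-05]), 'ee_pos': array([184.85615272, 543.88193511, 213.72446878]), 'eef_rot': array([-3.02338935e-04,  1.63164792e-01,  9.86598473e-01, -7.82243050e-04]), 'wrist_force': array([ 0.11923646,  0.27234914, -0.66897913]), 'ft_torque': array([-0.04798512, -0.00694277, -0.00043047]), 'opening': 91.76189900385997} 18.700000000000003
```

View pics/scene0.png

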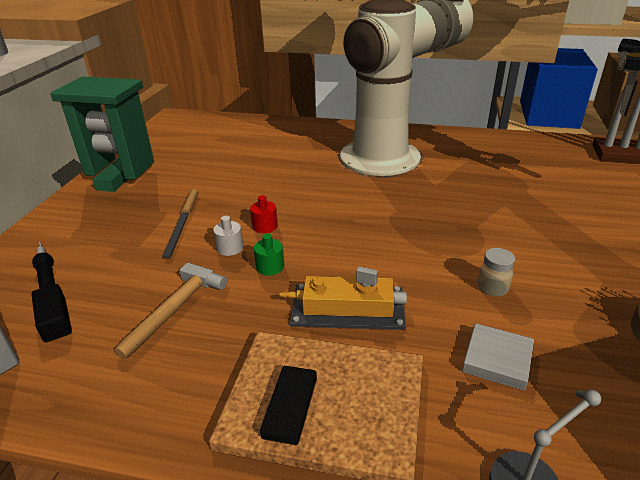

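View pics/top0.png

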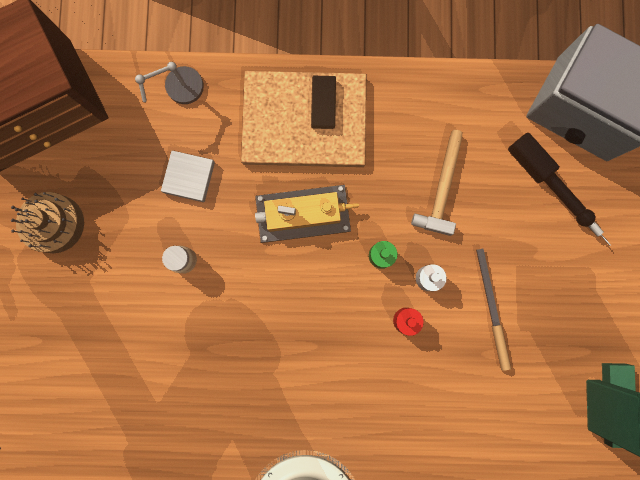

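View pics/wrist0.png

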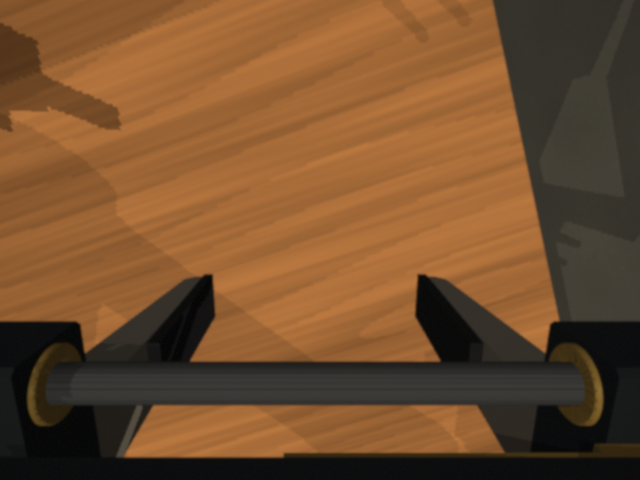

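The scene view shows the manifold around (350,300), with the bar plug at (367,275). The aluminium cap is at (229,237), between the red and green look-alikes. In the top view the bar is at about (286,210) and the aluminium cap at (432,278).

```bash
cat > h.py <<'E'
import numpy as np, cv2
from scipy.spatial.transform import Rotation as Ro
from workcell import telemetry, snapshot, calibration, ctrl
def cam(n,s=None):
    c=calibration(n); f=240/np.tan(np.radians(c["vfov"]/2))
    if n=="wrist":
        q=s["eef_rot"]; R=Ro.from_quat([q[1],q[2],q[3],q[0]]).as_matrix()
        M=np.array(c["mount"]); Rcw=R@M[:3,:3]; o=R@M[:3,3]+s["ee_pos"]
    else:
        Rcw=np.array(c["R"]).T; o=-Rcw@np.array(c["t"])
    return f,c["cx"],c["cy"],Rcw,o
def ray(C,uv,z):
    f,cx,cy,R,o=C; d=R@np.array([(uv[0]-cx)/f,(uv[1]-cy)/f,1]); return o+d*(z-o[2])/d[2]
def proj(C,X):
    f,cx,cy,R,o=C; p=R.T@(np.array(X)-o); return p[:2]/p[2]*f+[cx,cy]
def tri(C1,a,C2,b):
    A=[];B=[]
    for C,uv in((C1,a),(C2,b)):
        f,cx,cy,R,o=C; d=R@np.array([(uv[0]-cx)/f,(uv[1]-cy)/f,1]); d/=np.linalg.norm(d)
        P=np.eye(3)-np.outer(d,d); A.append(P);B.append(P@o)
    return np.linalg.solve(sum(A),sum(B))
def yaw(s):
    q=s["eef_rot"]; R=Ro.from_quat([q[1],q[2],q[3],q[0]]).as_matrix(); return np.degrees(np.arctan2(R[1,1],R[0,1])) # jaw direction
def snap(n,name):
    s=telemetry.read_state(); im=snapshot(n)[:,:,::-1].copy(); cv2.imwrite(f"pics/{name}.png",im); return s,im
E
python3 - <<'E'
from h import *
im=cv2.imread("pics/top0.png"); C=cam("top")
cv2.imwrite("pics/top0z.png",cv2.resize(im[170:330,240:460],None,fx=3.6,fy=3.6,interpolation=cv2.INTER_CUBIC))
print(ray(C,(286,210),84),ray(C,(437,277),72),C[4])
im=cv2.imread("pics/scene0.png")
cv2.imwrite("pics/scene0z.png",cv2.resize(im[180:340,200:420],None,fx=3.6,fy=3.6,interpolation=cv2.INTER_CUBIC))
s=telemetry.read_state();print(yaw(s))
E
```

```text
[590.29346076  45.39136826  84.        ] [ 466.15918294 -252.27851417   72.        ] [ 434.29456496  -25.15310966 1091.30021315]
71.220455508525
```

View pics/top0z.png

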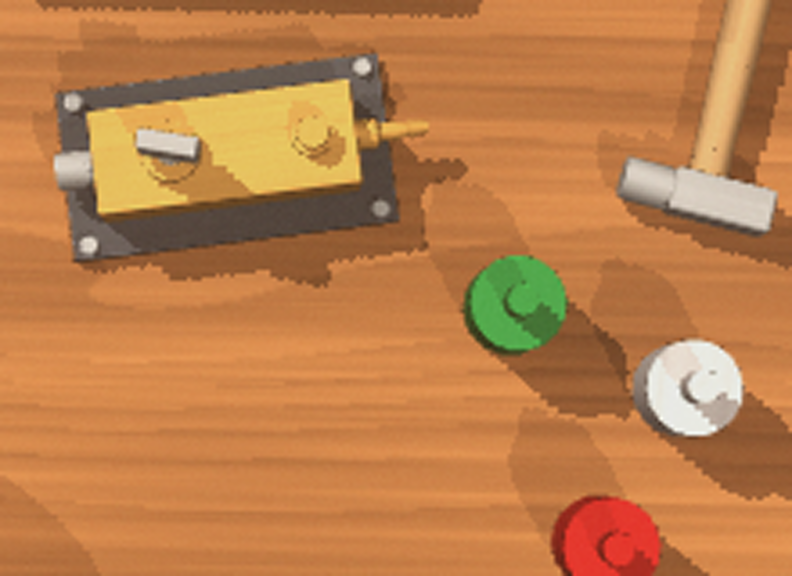

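View pics/scene0z.png

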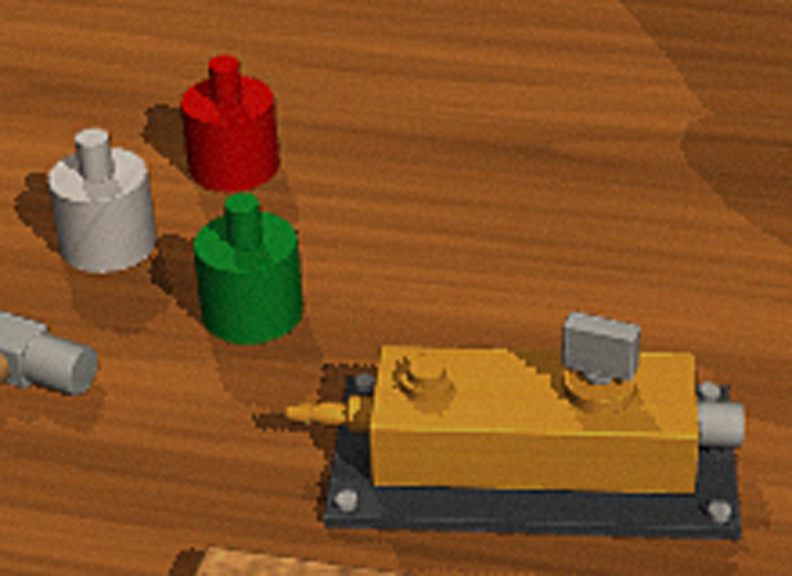

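```bash
python3 -m handwheel '{"dp":[[0.03,-0.037,0],[0.03,-0.037,0],[0.03,-0.037,0],[0.03,-0.037,0],[0.03,-0.037,0],[0.03,-0.037,0],[0.03,-0.037,0],[0.03,-0.037,0],[0.03,-0.037,0],[0.03,-0.037,0],[0.03,-0.037,0],[0.03,-0.037,0]],"spin":[6,6,6,6,6,6,6,6,6,6,6,6]}' 0 && python3 -m handwheel '{"dp":[[0.025,-0.025,0],[0.02,-0.03,0],[0,0,0],[0,0,0],[0,0,0],[0,0,0]],"spin":[6,6,6,5,5,0]}'
python3 - <<'E'
from h import *
s,im=snap("wrist","w1"); print(s["ee_pos"],yaw(s),s["joints"],s["ft_torque"],s["wrist_force"])
E
```

```text
time: 1.35
ee_pos: [545.9, 98.6, 214.4]
eef_rot: [-0.0, -0.45, 0.893, 0.0]
wrist_force: [0.4, 1.1, -0.1]
opening: 91.8
time: 1.95
ee_pos: [591.7, 75.9, 213.1]
eef_rot: [-0.011, -0.634, 0.773, -0.012]
wrist_force: [-0.2, -0.4, -0.1]
opening: 92.2
[591.66921817  75.93262642 213.10842029] 168.65850654903704 [-0.05677828  0.21995799  1.52986352 -0.0331766   1.39199311 -2.99444756] [ 0.11448045  0.13942767 -0.05635055] [-0.1923826  -0.3951325  -0.07534318]
```

View pics/w1.png

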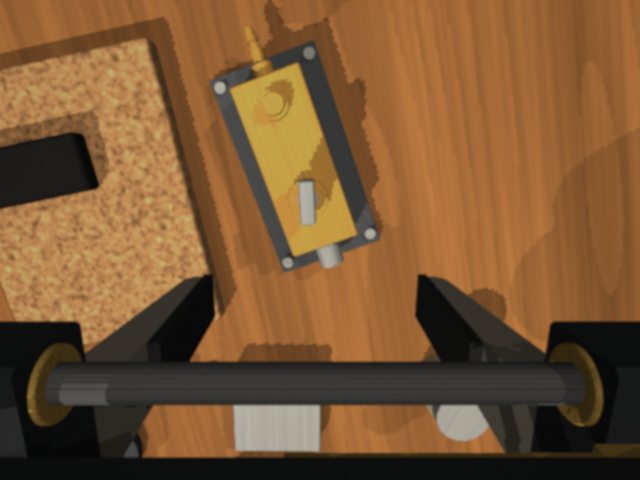

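The wrist view shows the bar plug at (307,203) and the block running up to the stub at (275,103). Joint 6 is near its limit, so I'll spin back a little and centre over the plug.

```bash
python3 -m handwheel '{"dp":[[0,-0.015,0],[0,-0.015,-0.01],[0,0,-0.01],[0,0,0],[0,0,0]],"spin":[-5,0,0,0,0]}'
python3 - <<'E'
from h import *
s,im=snap("wrist","w2"); print(s["ee_pos"],s["eef_rot"],yaw(s),s["joints"],s["ft_torque"],s["wrist_force"])
cv2.imwrite("pics/w2z.png",cv2.resize(im[120:320,220:420],None,fx=3,fy=3,interpolation=cv2.INTER_CUBIC))
E
```

```text
time: 2.5
ee_pos: [591.5, 44.1, 192.9]
eef_rot: [-0.012, -0.598, 0.801, -0.011]
wrist_force: [-0.6, -0.0, -0.4]
opening: 92.0
[591.5346138   44.07127114 192.89818191] [-0.01189848 -0.59832521  0.80108296 -0.01146517] 163.51565241588855 [-0.1109067   0.22783707  1.56110806 -0.03379241  1.35446994 -2.95744144] [0.11307508 0.09944784 0.01469355] [-0.61751677 -0.00336911 -0.4407984 ]
```

View pics/w2.png

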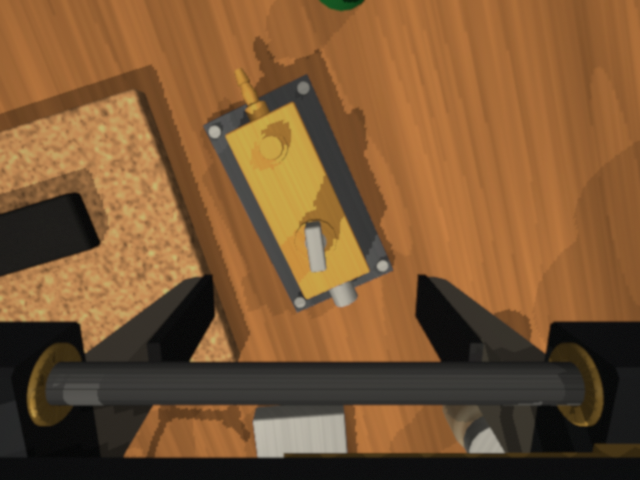

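View pics/w2z.png

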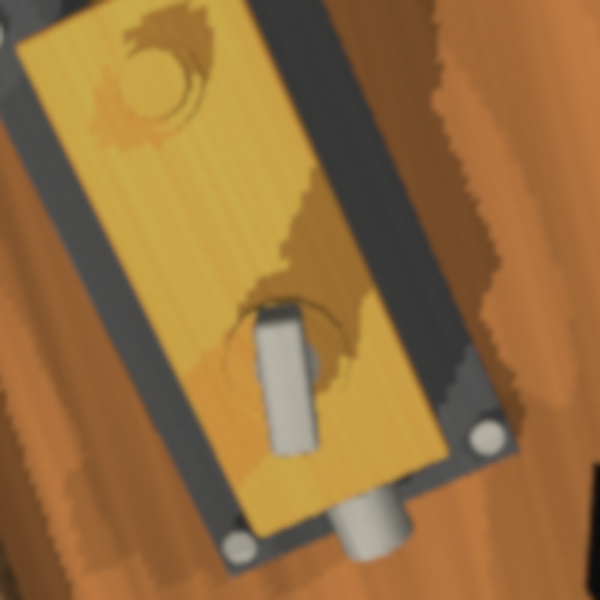

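Run:
```python
from h import *
s=dict(ee_pos=np.array([591.5346138,44.07127114,192.89818191]),eef_rot=[-0.01189848,-0.59832521,0.80108296,-0.01146517])
C=cam("wrist",s); z=lambda u,v:(220+u/3,120+v/3)
P=np.array([ray(C,z(*p),84) for p in [(257,322),(302,317),(318,447),(275,455)]])
print(P, P.mean(0))
a=(P[2]+P[3]-P[0]-P[1])/2; print("len",np.linalg.norm(a),"yaw",np.degrees(np.arctan2(a[1],a[0])))
print([np.linalg.norm(P[i]-P[i-1]) for i in range(4)])
q=s["eef_rot"]; print(Ro.from_quat([q[1],q[2],q[3],q[0]]).as_matrix()[:,2])
# boss circle
im=cv2.imread("pics/top0.png"); Ct=cam("top"); print(proj(Ct,P.mean(0)))
```

```text
[[595.85257656  31.31686444  84.        ]
 [585.21241022  33.186059    84.        ]
 [590.47728364  65.18894984  84.        ]
 [601.12443257  64.17823998  84.        ]] [593.16667575  48.46752831  84.        ]
len 32.857250797604465 yaw 80.77330990356215
[np.float64(33.28156348631275), np.float64(10.803102710327714), np.float64(32.433068221021244), np.float64(10.695013537199575)]
[-0.00534354 -0.03260743 -0.99945395]
[284.46297877 208.50963889]
```

```bash
python3 -m handwheel '{"dp":[[0,0,0],[0,0,0],[0,0,0],[0,0,0],[0,0,0],[0,0,0],[0,0,0],[0,0,0],[0,0,0],[0,0,0],[0,0,0],[0,0,0]],"spin":[-8,-8,-8,-8,-8,-8,-8,-8,-8,-8,-8,-8]}' 0.4; python3 -m handwheel '{"dp":[[0,0,0],[0,0,0],[0,0,0],[0,0,0],[0,0,0],[0,0,0],[0,0,0],[0,0,0],[0,0,0],[0,0,0],[0,0,0],[0,0,0]],"spin":[-8,-8,-8,-8,-8,-8,-8,-8,-8,-4,0,0]}'
python3 - <<'E'
from h import *
s,im=snap("wrist","w3"); print(s["ee_pos"],s["eef_rot"],yaw(s),s["joints"],s["ft_torque"],s["wrist_force"])
q=s["eef_rot"]; print(Ro.from_quat([q[1],q[2],q[3],q[0]]).as_matrix()[:,2])
cv2.imwrite("pics/w3z.png",cv2.resize(im[120:320,220:420],None,fx=3,fy=3,interpolation=cv2.INTER_CUBIC))
E
```

```text
time: 3.75
ee_pos: [592.4, 44.4, 194.3]
eef_rot: [-0.016, 0.197, 0.98, 0.001]
wrist_force: [0.4, -0.2, 0.1]
opening: 55.1
time: 4.95
ee_pos: [592.2, 44.2, 194.1]
eef_rot: [-0.013, 0.757, 0.654, 0.011]
wrist_force: [0.4, -0.6, -0.4]
opening: 55.1
[592.2256957   44.22633316 194.07553237] [-0.01266534  0.75672827  0.65351836  0.01075483] -8.36673176581642 [-0.1469656   0.22058516  1.56724527  0.0335831   1.3590205  -0.00800066] [-0.10795666  0.07080688  0.0309997 ] [ 0.4193932  -0.56756574 -0.36347603]
[-2.77103827e-04  3.32254049e-02 -9.99447845e-01]
```

View pics/w3.png

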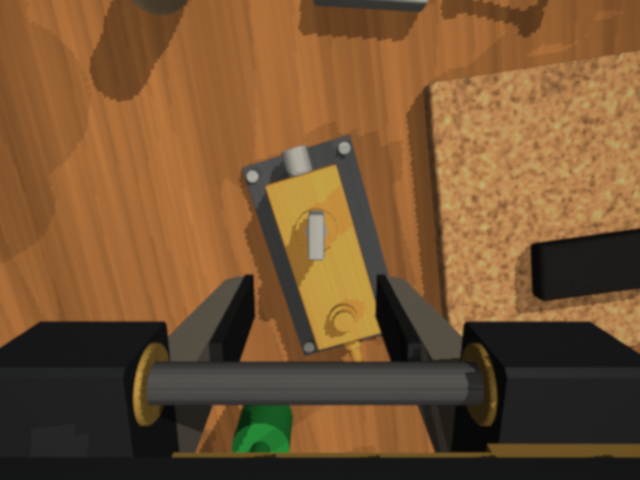

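View pics/w3z.png

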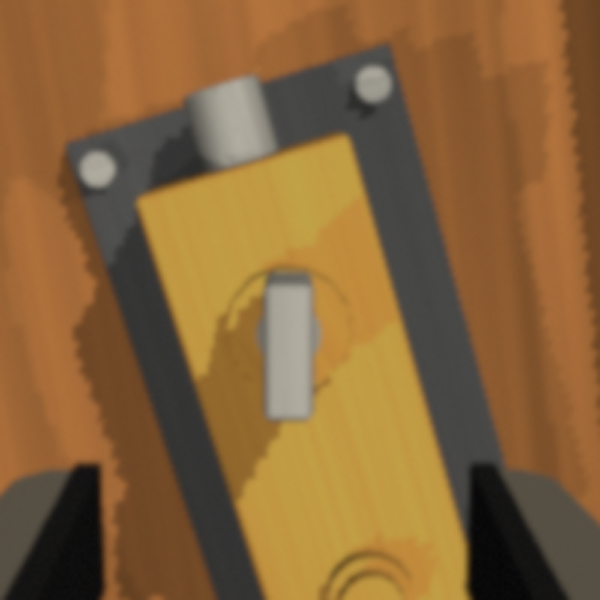

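Run:
```python
from h import *
s=dict(ee_pos=np.array([592.2256957,44.22633316,194.07553237]),eef_rot=[-0.01266534,0.75672827,0.65351836,0.01075483])
C=cam("wrist",s); z=lambda u,v:(220+u/3,120+v/3)
P=np.array([ray(C,z(*p),84) for p in [(266,285),(311,285),(312,419),(266,419)]])
print(P.mean(0))
a=(P[2]+P[3]-P[0]-P[1])/2; print("len",np.linalg.norm(a),"yaw",np.degrees(np.arctan2(a[1],a[0])))
b=P[1]-P[0];print(np.degrees(np.arctan2(b[1],b[0])), np.linalg.norm(b))
c=np.array([ray(C,z(*p),53) for p in [(225,332),(352,332),(289,268)]]);print(c)
R=C[3]@np.array(calibration("wrist")["mount"])[:3,:3].T
print("grasp pt",s["ee_pos"]-18.7*R[:,2])
# scene tri
im=cv2.imread("pics/scene0.png"); Cs=cam("scene"); zz=lambda u,v:(200+u/3.6,180+v/3.6)
print("scene", np.mean([ray(Cs,zz(*p),84) for p in [(565,316),(578,312),(639,325),(632,333)]],axis=0))
```

```text
[594.47553092  48.76167605  84.        ]
len 32.93980890408655 yaw -98.0637030255019
-8.275847577062777 10.708907096662738
[[577.52646858  50.52051477  53.        ]
 [610.99657716  45.65925964  53.        ]
 [596.86310226  65.02902339  53.        ]]
grasp pt [592.23087741  43.60501819 212.76520708]
scene [593.91436753  49.79300217  84.        ]
```

```bash
python3 -m handwheel '{"dp":[[0.0016,0.005,-0.03],[0,0,-0.035],[0,0,-0.035],[0,0,-0.02],[0,0,-0.01],[0,0,-0.005],[0,0,0],[0,0,0]],"spin":[0,0,0,0,0,0,0,0]}'
python3 - <<'E'
from h import *
s,im=snap("wrist","w4"); print(s["ee_pos"],yaw(s),s["ft_torque"],s["wrist_force"])
E
```

```text
time: 5.8
ee_pos: [594.8, 48.8, 60.2]
eef_rot: [-0.012, 0.757, 0.653, 0.011]
wrist_force: [0.6, 0.2, 0.3]
opening: 54.9
[594.81382794  48.81645385  60.19988764] -8.49283086511007 [-0.08992138  0.04631372  0.03704906] [0.56191688 0.16174083 0.2760593 ]
```

View pics/w4.png

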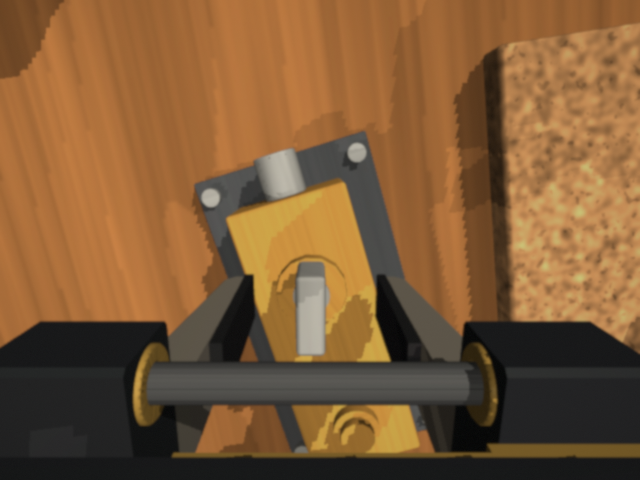

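The view shows the bar at (311,308), between the fingertips at about 250 and 378. It's centred, so I'm closing.

```bash
python3 -m handwheel '{"dp":[[0,0,-0.001],[0,0,0],[0,0,0],[0,0,0],[0,0,0],[0,0,0],[0,0,0],[0,0,0]],"spin":[0,0,0,0,0,0,0,0]}' 1 55
cat > st.py <<'E'
from h import *
s=telemetry.read_state(); print(round(s["time"],2),s["ee_pos"].round(1),"yaw",round(yaw(s),2),"T",s["ft_torque"].round(3),"F",s["wrist_force"].round(1),"j1,j6",s["joints"][[0,5]].round(3),round(s["opening"],1))
E
python3 st.py
```

```text
time: 6.65
ee_pos: [593.2, 49.0, 58.1]
eef_rot: [-0.013, 0.757, 0.653, 0.01]
wrist_force: [-4.5, -0.4, 5.2]
opening: 11.6
6.65 [593.2  49.   58.1] yaw -8.49 T [-0.091  0.771  0.145] F [-4.5 -0.4  5.2] j1,j6 [-0.138 -0.007] 11.6
```

```bash
python3 -m handwheel '{"dp":[[-0.001,0,0.001],[0,0,0]],"spin":[0,0]}'; python3 st.py;  python3 -m handwheel '{"dp":[[0,0,0],[0,0,0],[0,0,0],[0,0,0]],"spin":[-4,-4,-4,-4]}'; python3 st.py
```

```text
time: 6.85
ee_pos: [593.0, 49.0, 58.3]
eef_rot: [-0.012, 0.758, 0.653, 0.011]
wrist_force: [3.0, 1.3, -4.2]
opening: 11.5
6.85 [593.   49.   58.3] yaw -8.51 T [-0.004 -0.565  0.072] F [ 3.   1.3 -4.2] j1,j6 [-0.139 -0.007] 11.5
time: 7.25
ee_pos: [593.3, 48.9, 58.3]
eef_rot: [-0.011, 0.842, 0.54, 0.013]
wrist_force: [3.8, -0.3, -5.0]
opening: 11.6
7.25 [593.3  48.9  58.3] yaw -24.68 T [-0.078 -0.638  0.104] F [ 3.8 -0.3 -5. ] j1,j6 [-0.139  0.275] 11.6
```

```bash
python3 -m handwheel '{"dp":[[0.0004,0,-0.0005],[0,0,0],[0,0,0],[0,0,0]],"spin":[-6,-6,-6,-6]}'; python3 st.py;  python3 -m handwheel '{"dp":[[0,0,0],[0,0,0]],"spin":[-4,-4]}'; python3 st.py; python3 -m handwheel '{"dp":[[0,0,0],[0,0,0]],"spin":[-3,-3]}'; python3 st.py
```

```text
time: 7.65
ee_pos: [593.6, 48.7, 58.2]
eef_rot: [-0.008, 0.936, 0.352, 0.015]
wrist_force: [1.9, -1.0, -1.5]
opening: 11.9
7.65 [593.6  48.7  58.2] yaw -48.75 T [-0.254 -0.192  0.062] F [ 1.9 -1.  -1.5] j1,j6 [-0.136  0.7  ] 11.9
time: 7.85
ee_pos: [593.6, 48.6, 58.2]
eef_rot: [-0.007, 0.958, 0.287, 0.015]
wrist_force: [2.8, -0.4, -2.4]
opening: 11.1
7.85 [593.6  48.6  58.2] yaw -56.67 T [-0.228 -0.347  0.078] F [ 2.8 -0.4 -2.4] j1,j6 [-0.135  0.841] 11.1
time: 8.05
ee_pos: [593.7, 48.6, 58.3]
eef_rot: [-0.006, 0.971, 0.237, 0.016]
wrist_force: [2.1, -0.2, -3.0]
opening: 11.4
8.05 [593.7  48.6  58.3] yaw -62.62 T [-0.283 -0.342  0.09 ] F [ 2.1 -0.2 -3. ] j1,j6 [-0.134  0.947] 11.4
```

```bash
python3 -m handwheel '{"dp":[[0,0,0],[0,0,0]],"spin":[-3,-3]}'; python3 st.py; python3 -m handwheel '{"dp":[[0,0,0],[0,0,0]],"spin":[-3,-3]}'; python3 st.py
```

```text
time: 8.25
ee_pos: [593.7, 48.5, 58.2]
eef_rot: [-0.005, 0.983, 0.185, 0.016]
wrist_force: [3.3, -1.5, -3.4]
opening: 11.7
8.25 [593.7  48.5  58.2] yaw -68.62 T [-0.343 -0.253  0.086] F [ 3.3 -1.5 -3.4] j1,j6 [-0.132  1.055] 11.7
time: 8.45
ee_pos: [593.7, 48.4, 58.3]
eef_rot: [-0.004, 0.991, 0.134, 0.017]
wrist_force: [2.5, -0.8, -2.6]
opening: 11.4
8.45 [593.7  48.4  58.3] yaw -74.63 T [-0.368 -0.284  0.102] F [ 2.5 -0.8 -2.6] j1,j6 [-0.131  1.162] 11.4
```

```bash
python3 -m handwheel '{"dp":[[0,0,0],[0,0,0]],"spin":[-3,-3]}' >/dev/null; python3 st.py; python3 -m handwheel '{"dp":[[0,0,0],[0,0,0]],"spin":[-3,-3]}'>/dev/null; python3 st.py
```

```text
8.65 [593.7  48.3  58.2] yaw -80.63 T [-0.406 -0.273  0.144] F [ 2.4 -2.3 -2.3] j1,j6 [-0.129  1.27 ] 11.7
8.85 [593.8  48.2  58.3] yaw -86.62 T [-0.436 -0.31   0.144] F [ 2.5 -1.5 -3.5] j1,j6 [-0.127  1.379] 11.4
```

```bash
python3 -m handwheel '{"dp":[[0,0,0],[0,0,0]],"spin":[-3,-3]}' >/dev/null; python3 st.py
```

```text
9.05 [593.7  48.2  58.2] yaw -92.62 T [-0.461 -0.255  0.097] F [ 2.6 -2.5 -1.8] j1,j6 [-0.126  1.487] 11.8
```

```bash
python3 -m handwheel '{"dp":[[0,0,0],[0,0,0]],"spin":[-3,-3]}' >/dev/null; python3 st.py; python3 -m handwheel '{"dp":[[0,0,0],[0,0,0]],"spin":[-3,-3]}'>/dev/null; python3 st.py
```

```text
9.25 [593.7  48.1  58.2] yaw -98.62 T [-0.484 -0.225  0.051] F [ 2.5 -3.4 -2.8] j1,j6 [-0.124  1.596] 11.7
9.45 [593.7  48.   58.3] yaw -104.62 T [-0.562 -0.183  0.047] F [ 2.7 -1.8 -2.7] j1,j6 [-0.122  1.704] 11.7
```

```bash
python3 -m handwheel '{"dp":[[0,0,0],[0,0,0]],"spin":[-3,-3]}' >/dev/null; python3 st.py
```

```text
9.65 [593.7  47.9  58.2] yaw -110.62 T [-0.564 -0.207  0.039] F [ 2.4 -3.4 -2.3] j1,j6 [-0.12   1.813] 11.8
```

```bash
python3 -m handwheel '{"dp":[[0,0,0],[0,0,0]],"spin":[-3,-3]}' >/dev/null; python3 st.py; python3 -m handwheel '{"dp":[[0,0,0],[0,0,0]],"spin":[-3,-3]}'>/dev/null; python3 st.py
```

```text
9.85 [593.7  47.8  58.2] yaw -116.62 T [-0.62  -0.168  0.073] F [ 1.7 -2.8 -2.1] j1,j6 [-0.118  1.921] 11.7
10.05 [593.6  47.8  58.2] yaw -122.62 T [-0.623 -0.207  0.104] F [ 0.9 -3.4 -3.4] j1,j6 [-0.116  2.03 ] 11.9
```

```bash
python3 -m handwheel '{"dp":[[0,0,0],[0,0,0]],"spin":[-3,-3]}' >/dev/null; python3 st.py
```

```text
10.25 [593.6  47.7  58.3] yaw -128.62 T [-0.675 -0.158  0.091] F [ 1.3 -4.4 -2.1] j1,j6 [-0.115  2.138] 11.6
```

```bash
python3 -m handwheel '{"dp":[[0,0.0003,0],[0,0,0]],"spin":[-3,-3]}' >/dev/null; python3 st.py; python3 -m handwheel '{"dp":[[0,0,0],[0,0,0]],"spin":[-3,-3]}'>/dev/null; python3 st.py
```

```text
10.45 [593.5  47.7  58.2] yaw -134.62 T [-0.867 -0.074  0.068] F [ 1.5 -5.6 -2.2] j1,j6 [-0.112  2.247] 11.7
10.65 [593.4  47.6  58.2] yaw -140.62 T [-0.862 -0.011  0.077] F [ 1.8 -5.6 -2.5] j1,j6 [-0.111  2.355] 11.6
```

```bash
python3 -m handwheel '{"dp":[[0,0,0],[0,0,0]],"spin":[-3,-3]}' >/dev/null; python3 st.py
```

```text
10.85 [593.4  47.6  58.2] yaw -146.62 T [-0.863  0.015  0.084] F [-0.5 -5.8 -2.2] j1,j6 [-0.109  2.463] 11.4
```

```bash
python3 -m handwheel '{"dp":[[0,-0.0007,0],[0,0,0]],"spin":[-3,-3]}' >/dev/null; python3 st.py; python3 -m handwheel '{"dp":[[0,0,0],[0,0,0]],"spin":[-3,-3]}'>/dev/null; python3 st.py
```

```text
11.05 [593.3  47.5  58.2] yaw -152.63 T [-0.476  0.011  0.068] F [ 1.5 -3.3 -2.5] j1,j6 [-0.109  2.569] 11.9
11.25 [593.2  47.5  58.2] yaw -158.58 T [-0.489  0.092  0.388] F [ 0.5 -3.  -1.9] j1,j6 [-0.107  2.675] 11.4
```

```bash
python3 -m handwheel '{"dp":[[0,0,0],[0,0,0]],"spin":[-3,-3]}' >/dev/null; python3 st.py
```

```text
11.45 [593.2  47.5  58.3] yaw -164.56 T [-0.496  0.097  0.51 ] F [ 0.4 -3.4 -0.4] j1,j6 [-0.106  2.782] 11.5
```

```bash
python3 -m handwheel '{"dp":[[0,0,0],[0,0,0]],"spin":[-2,-2]}' >/dev/null; python3 st.py
```

```text
11.65 [593.1  47.4  58.2] yaw -168.5 T [-0.485  0.123  0.617] F [ 1.3 -3.4 -1.1] j1,j6 [-0.106  2.852] 11.4
```

```bash
python3 -m handwheel '{"dp":[[0,0,0],[0,0,0],[0,0,0]],"spin":[0,0,0]}' >/dev/null; python3 st.py;  python3 -m handwheel '{"dp":[[0,0,0],[0,0,0]],"spin":[0,0]}' >/dev/null; python3 st.py; python3 -m handwheel '{"dp":[[0,0,0],[0,0,0],[0,0,0],[0,0,0]],"spin":[0,0,0,0]}' 0.5; python3 st.py
```

```text
11.95 [593.1  47.5  58.2] yaw -168.42 T [-0.904  0.086  0.503] F [ 0.7 -4.6 -1.7] j1,j6 [-0.106  2.85 ] 11.7
12.15 [593.1  47.5  58.2] yaw -168.42 T [-0.893  0.168  0.47 ] F [ 0.5 -5.3 -1.3] j1,j6 [-0.106  2.85 ] 11.6
time: 12.55
ee_pos: [592.8, 49.0, 58.0]
eef_rot: [0.008, 0.774, -0.633, 0.014]
wrist_force: [-0.3, 0.0, -0.6]
opening: 41.3
12.55 [592.8  49.   58. ] yaw -168.51 T [0.067 0.113 0.021] F [-0.3  0.  -0.6] j1,j6 [-0.105  2.852] 41.3
```

```bash
python3 -m handwheel '{"dp":[[0,0,0.02],[0,0,0.04],[0,0,0.045],[0,0,0.03],[0,0,0],[0,0,0]],"spin":[0,0,0,0,0,0]}' 0.3
python3 - <<'E'
from h import *
s,im=snap("wrist","w5"); print(s["ee_pos"],s["eef_rot"],yaw(s),s["joints"],s["ft_torque"])
cv2.imwrite("pics/w5z.png",cv2.resize(im[120:320,220:420],None,fx=3,fy=3,interpolation=cv2.INTER_CUBIC))
Ct=cam("top"); f=lambda u,v,z:ray(Ct,(240+u/3.6,170+v/3.6),z)
print("green",f(517,303,48),"cap",f(690,388,48),f(708,385,72),"red",f(606,544,48))
E
```

```text
time: 13.15
ee_pos: [593.1, 48.8, 193.4]
eef_rot: [0.008, 0.774, -0.633, 0.015]
wrist_force: [-0.5, -0.5, -0.7]
opening: 64.3
[593.14081414  48.75315822 193.37257624] [ 0.00786544  0.774238   -0.63267415  0.01473338] -168.50237709098985 [-0.10467394  0.21772935  1.57200302 -0.03014162  1.33594379  2.8431344 ] [0.097536   0.09935956 0.02782343]
green [ 510.50198261 -150.27974466   48.        ] cap [ 465.14330543 -246.93009687   48.        ] [ 466.25451472 -251.62553299   72.        ] red [ 378.49099894 -200.50988891   48.        ]
```

View pics/w5z.png

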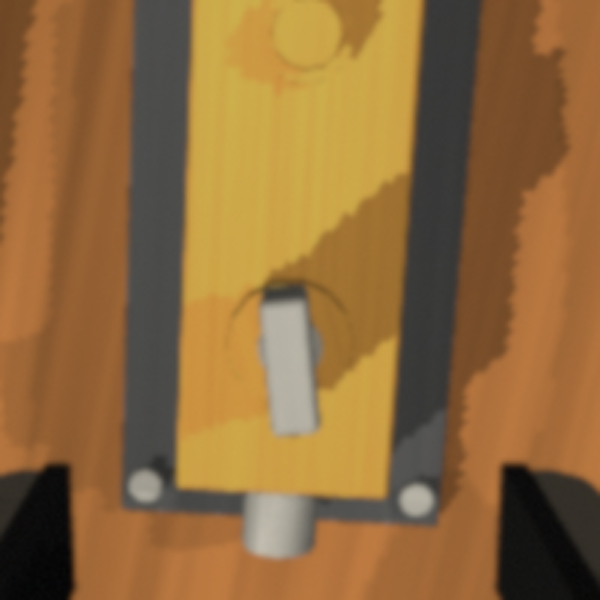

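Run:
```python
from h import *
s=dict(ee_pos=np.array([593.14081414,48.75315822,193.37257624]),eef_rot=[0.00786544,0.774238,-0.63267415,0.01473338])
C=cam("wrist",s); im=cv2.imread("pics/w5.png")
z=lambda u,v:(220+u/3,120+v/3)
P=np.array([ray(C,z(*p),84) for p in [(261,303),(306,298),(320,430),(276,436)]])
print(P.mean(0))
a=(P[2]+P[3]-P[0]-P[1])/2; print("len",np.linalg.norm(a),"yaw",np.degrees(np.arctan2(a[1],a[0])))
# manifold block yaw
b=np.array([ray(C,z(*p),45) for p in [(189,100),(177,488),(416,100),(387,497)]]); 
for k in (0,2): d=b[k+1]-b[k]; print(np.degrees(np.arctan2(d[1],d[0])))
s0=dict(ee_pos=np.array([592.2256957,44.22633316,194.07553237]),eef_rot=[-0.01266534,0.75672827,0.65351836,0.01075483])
C=cam("wrist",s0)
b=np.array([ray(C,z(*p),45) for p in [(137,200),(260,580),(350,135),(470,540)]]); 
for k in (0,2): d=b[k+1]-b[k]; print(np.degrees(np.arctan2(d[1],d[0])))
```

```text
[593.4003246   48.50959397  84.        ]
len 32.86947422480794 yaw 107.71272240082028
98.76856031976946
98.59699062555254
-81.61983738218233
-80.93317972833735
```

The bar now sits at yaw 107.7°, about 6° behind the tool. I have time, so I'll regrasp from the other side and check the torque again.

```bash
python3 -m handwheel '{"dp":[[0,0,0],[0,0,0],[0,0,0],[0,0,0],[0,0,0],[0,0,0],[0,0,0],[0,0,0],[0,0,0],[0,0,0],[0,0,0],[0,0,0]],"spin":[8,8,8,8,8,8,8,8,8,8,8,8]}' >/dev/null; python3 -m handwheel '{"dp":[[0,0,0],[0,0,0],[0,0,0],[0,0,0],[0,0,0],[0,0,0],[0,0,0],[0,0,0],[0,0,0],[0,0,0],[0,0,0],[0,0,0]],"spin":[8,8,8,8,8,8,8,8,8,8,8,0]}' >/dev/null;python3 -m handwheel '{"dp":[[0,0,0],[0,0,0]],"spin":[2.0,0]}'
python3 - <<'E'
from h import *
s,im=snap("wrist","w6"); print(s["ee_pos"],s["eef_rot"],yaw(s),s["joints"],s["ft_torque"])
cv2.imwrite("pics/w6z.png",cv2.resize(im[120:320,220:420],None,fx=3,fy=3,interpolation=cv2.INTER_CUBIC))
E
```

```text
time: 15.8
ee_pos: [592.2, 48.7, 191.6]
eef_rot: [-0.016, 0.592, 0.805, 0.007]
wrist_force: [0.1, -0.6, 0.3]
opening: 64.5
[592.2203342   48.72431276 191.60793489] [-0.01613625  0.59249357  0.80538494  0.00678954] 17.32674592191062 [-0.13623855  0.23775959  1.55204955  0.02788495  1.37373043 -0.44426809] [-0.0614743   0.0242707   0.02955464]
```

View pics/w6z.png

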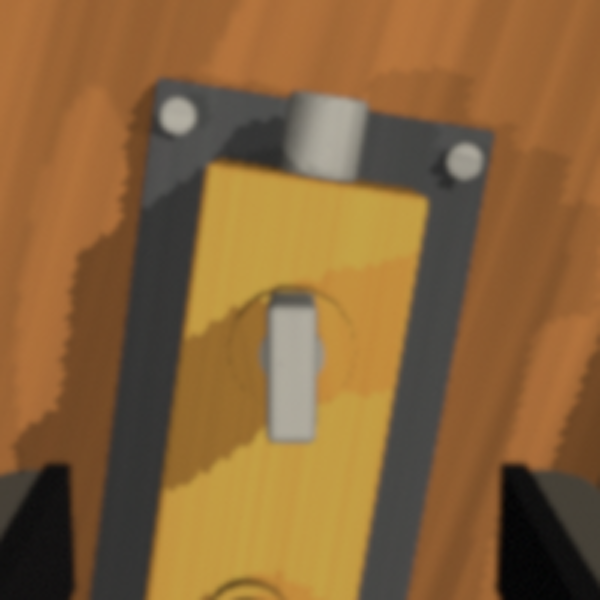

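```bash
python3 -m handwheel '{"dp":[[0.001,0.0005,-0.03],[0,0,-0.035],[0,0,-0.035],[0,0,-0.02],[0,0,-0.01],[0,0,-0.003],[0,0,0]],"spin":[0,0,0,0,0,0,0]}' 0.45; python3 -m handwheel '{"dp":[[0,0,0],[0,0,0],[0,0,0],[0,0,0],[0,0,0],[0,0,0],[0,0,0]],"spin":[0,0,0,0,0,0,0]}' 1 60;python3 st.py;  python3 -m handwheel '{"dp":[[0,0,0]],"spin":[-2]}' >/dev/null; python3 st.py
```

```text
time: 16.55
ee_pos: [594.5, 49.0, 60.7]
eef_rot: [-0.015, 0.592, 0.806, 0.008]
wrist_force: [-0.5, 0.3, 0.2]
opening: 50.6
time: 17.25
ee_pos: [593.0, 48.6, 60.5]
eef_rot: [-0.016, 0.591, 0.806, 0.006]
wrist_force: [-5.0, -1.3, 5.0]
opening: 11.2
17.25 [593.   48.6  60.5] yaw 17.51 T [-0.312  0.886  0.012] F [-5.  -1.3  5. ] j1,j6 [-0.136 -0.453] 11.2
17.35 [593.   48.6  60.5] yaw 15.53 T [-0.316  0.83   0.508] F [-5.4 -2.   4.2] j1,j6 [-0.136 -0.419] 11.8
```

```bash
python3 -m handwheel '{"dp":[[0,0,0]],"spin":[-0.5]}' >/dev/null; python3 st.py
```

```text
17.45 [593.   48.6  60.5] yaw 15.04 T [-0.33   0.917  0.586] F [-5.  -1.3  5.6] j1,j6 [-0.136 -0.411] 11.6
```

```bash
python3 -m handwheel '{"dp":[[0,0,0]],"spin":[-0.7]}' >/dev/null; python3 st.py
```

```text
17.55 [593.1  48.6  60.5] yaw 14.38 T [-0.357  0.887  0.553] F [-5.7 -2.   4.4] j1,j6 [-0.136 -0.4  ] 11.3
```

```bash
python3 -m handwheel '{"dp":[[0,0,0]],"spin":[-1]}' >/dev/null; python3 st.py;  python3 -m handwheel '{"dp":[[0,0,0],[0,0,0]],"spin":[0,0]}' >/dev/null; python3 st.py
```

```text
17.65 [593.   48.7  60.5] yaw 13.37 T [-0.404  0.937  0.562] F [-5.2 -1.5  5.7] j1,j6 [-0.136 -0.382] 11.5
17.85 [593.   48.7  60.5] yaw 13.4 T [-0.347  0.894  0.538] F [-5.  -0.7  5. ] j1,j6 [-0.136 -0.383] 11.6
```

```bash
python3 -m handwheel '{"dp":[[0,0,0],[0,0,0]],"spin":[-1,-1]}' >/dev/null; python3 st.py
```

```text
18.05 [593.1  48.6  60.5] yaw 11.37 T [-0.353  0.936  0.692] F [-5.3 -2.3  5. ] j1,j6 [-0.136 -0.348] 11.7
```

```bash
python3 -m handwheel '{"dp":[[0,0,0],[0,0,0],[0,0,0],[0,0,0]],"spin":[0,0,0,0]}' 0.4; python3 st.py; python3 -m handwheel '{"dp":[[0,0,0.02],[0,0,0.04],[0,0,0.045],[0,0,0.03],[0,0,0],[0,0,0]],"spin":[0,0,0,0,0,0]}'
python3 - <<'E'
from h import *
s,im=snap("wrist","w7"); print(s["ee_pos"],s["eef_rot"],yaw(s),s["joints"],s["ft_torque"])
cv2.imwrite("pics/w7z.png",cv2.resize(im[120:320,220:420],None,fx=3,fy=3,interpolation=cv2.INTER_CUBIC))
E
```

```text
time: 18.45
ee_pos: [594.2, 49.2, 60.2]
eef_rot: [-0.014, 0.634, 0.773, 0.008]
wrist_force: [-1.4, 0.5, -0.2]
opening: 41.6
18.45 [594.2  49.2  60.2] yaw 11.29 T [-0.107  0.042  0.031] F [-1.4  0.5 -0.2] j1,j6 [-0.136 -0.347] 41.6
time: 19.05
ee_pos: [594.3, 49.1, 195.5]
eef_rot: [-0.014, 0.634, 0.773, 0.009]
wrist_force: [-0.5, 0.9, -0.1]
opening: 54.9
[594.32969005  49.05385677 195.4851145 ] [-0.01403091  0.63404134  0.77312508  0.00850416] 11.29383466772964 [-0.1361993   0.23430528  1.54827959  0.02975176  1.37411111 -0.33927333] [-0.1077928   0.01122341 -0.00920192]
```

View pics/w7z.png

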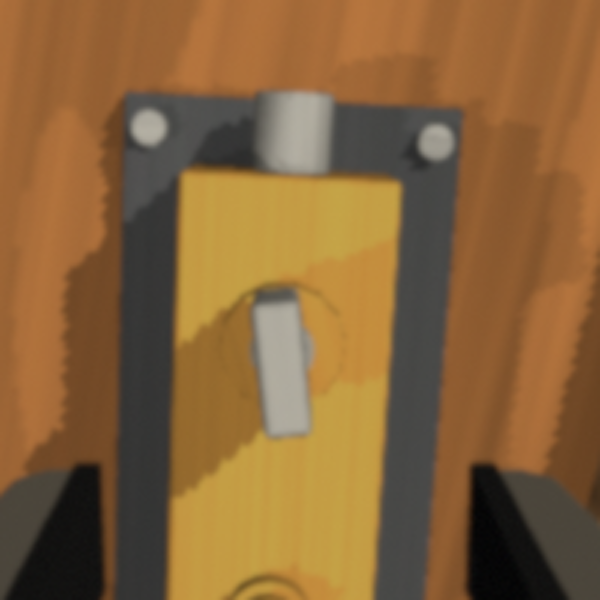

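```bash
python3 -m handwheel '{"dp":[[-0.016,-0.037,0],[-0.016,-0.037,0],[-0.016,-0.037,0],[-0.016,-0.037,0],[-0.016,-0.037,0],[-0.016,-0.037,0],[-0.016,-0.037,0],[-0.016,-0.038,0],[0,0,0],[0,0,0],[0,0,0]],"spin":[0,0,0,0,0,0,0,0,0,0,0]}'
python3 - <<'E'
from h import *
s,im=snap("wrist","w8"); print(list(s["ee_pos"]),list(s["eef_rot"]),yaw(s),s["joints"],s["ft_torque"])
E
```

```text
time: 20.2
ee_pos: [465.9, -246.6, 193.9]
eef_rot: [-0.016, 0.634, 0.773, 0.008]
wrist_force: [1.0, 0.4, -0.4]
opening: 55.3
[np.float64(465.895563374371), np.float64(-246.56472643251792), np.float64(193.94809499343611)] [np.float64(-0.0157428161967693), np.float64(0.6337177501543467), np.float64(0.7733576757979335), np.float64(0.008478334855757321)] 11.341973245068539 [-0.72608707  0.07417842  1.73069488  0.01602029  1.36888128 -0.92738707] [-0.06164267 -0.0063258   0.05405791]
```

View pics/w8.png

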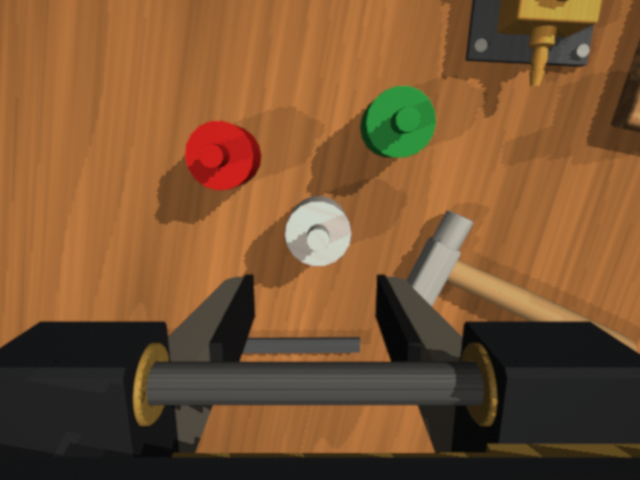

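The aluminium cap is centred at (318,233), with its knob top at about (318,238). Red is at (222,156), green at (398,121), and the hammer head at (440,258).

Run:
```python
from h import *
s=dict(ee_pos=np.array([465.8956,-246.5647,193.948]),eef_rot=[-0.0157428,0.63371775,0.77335768,0.0084783])
C=cam("wrist",s); im=cv2.imread("pics/w8.png"); 
hsv=cv2.cvtColor(im,cv2.COLOR_BGR2HSV)
m=((hsv[...,1]<60)&(hsv[...,2]>90)).astype(np.uint8); m[:, :260]=0;m[:,380:]=0;m[:180]=0;m[290:]=0
cs,_=cv2.findContours(m,0,2); c=max(cs,key=cv2.contourArea); print(cv2.minEnclosingCircle(c),cv2.boundingRect(c))
cv2.imwrite("pics/w8z.png",cv2.resize(im[180:290,260:380],None,fx=5,fy=5,interpolation=cv2.INTER_CUBIC))
print("capdisc",ray(C,(318,233),48),"knobtop",ray(C,(318,238),72))
R=C[3]@np.array(calibration("wrist")["mount"])[:3,:3].T
print("z axis",R[:,2],"px rim radius",27*C[0]/ (C[4][2]-48))
```

```text
((317.5, 231.0), 34.44207763671875) (285, 197, 66, 69)
capdisc [ 468.47264124 -244.78138791   48.        ] knobtop [ 468.29159646 -244.06247303   72.        ]
z axis [-0.01360393  0.0330665  -0.99936057] px rim radius 33.82659301560755
```

View pics/w8z.png

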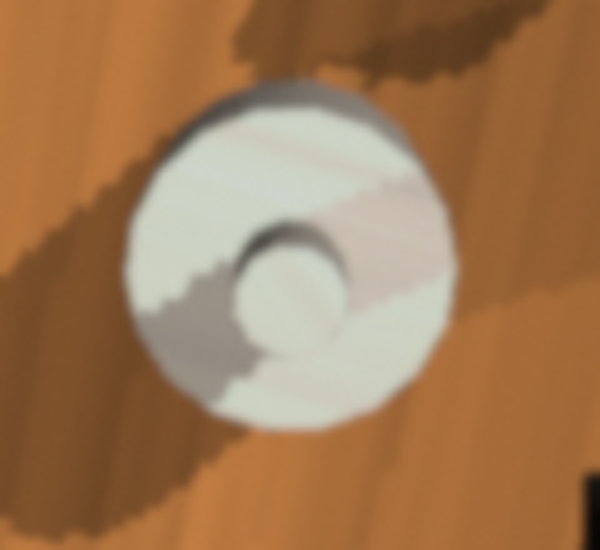

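```bash
python3 -m handwheel '{"dp":[[0.0022,0.0019,-0.03],[0,0,-0.035],[0,0,-0.035],[0,0,-0.02],[0,0,-0.012],[0,0,-0.009],[0,0,0],[0,0,0]],"spin":[0,0,0,0,0,0,0,0]}'; python3 st.py
python3 - <<'E'
from h import *
s,im=snap("wrist","w9")
E
```

```text
time: 21.05
ee_pos: [469.0, -246.4, 55.2]
eef_rot: [-0.014, 0.634, 0.773, 0.008]
wrist_force: [-0.2, 0.8, -0.4]
opening: 55.2
21.05 [ 469.  -246.4   55.2] yaw 11.31 T [-0.08   0.053  0.039] F [-0.2  0.8 -0.4] j1,j6 [-0.722 -0.927] 55.2
```

View pics/w9.png

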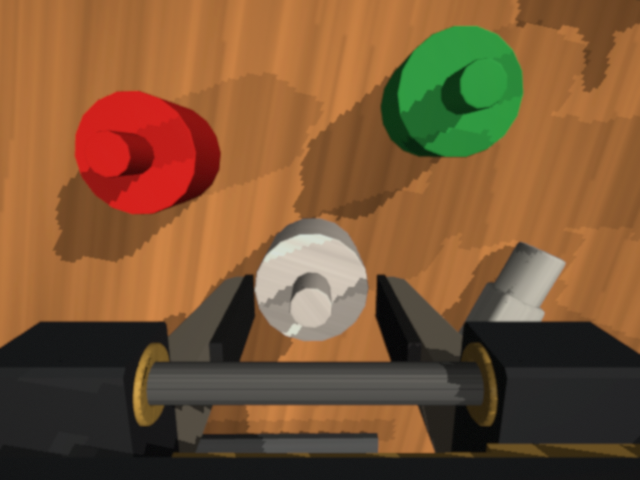

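```bash
python3 -m handwheel '{"dp":[[-0.0005,0.0015,-0.003],[0,0,0],[0,0,0]],"spin":[0,0,0]}'; python3 -m handwheel '{"dp":[[0,0,0],[0,0,0],[0,0,0],[0,0,0],[0,0,0],[0,0,0],[0,0,0]],"spin":[0,0,0,0,0,0,0]}' 1 20; python3 st.py
```

```text
time: 21.4
ee_pos: [467.8, -244.6, 51.5]
eef_rot: [-0.014, 0.634, 0.773, 0.008]
wrist_force: [0.3, -0.4, -0.4]
opening: 55.1
time: 22.1
ee_pos: [467.7, -244.5, 51.2]
eef_rot: [-0.015, 0.634, 0.773, 0.008]
wrist_force: [-0.4, 0.0, -0.4]
opening: 17.6
22.1 [ 467.7 -244.5   51.2] yaw 11.29 T [-0.066  0.038 -0.007] F [-0.4  0.  -0.4] j1,j6 [-0.721 -0.926] 17.6
```

```bash
python3 -m handwheel '{"dp":[[0,0,0.01],[0,0,0.02],[0,0,0.03],[0,0,0.03],[0,0,0.02],[0,0,0],[0,0,0]],"spin":[0,0,0,0,0,0,0]}'; python3 -m handwheel '{"dp":[[0.0125,0.029,0],[0.0125,0.029,0],[0.0125,0.029,0],[0.0125,0.029,0],[0.0125,0.029,0],[0.0125,0.029,0],[0.0125,0.029,0],[0.0125,0.029,0],[0.0125,0.030,0],[0.0125,0.031,0],[0,0,0],[0,0,0]],"spin":[0,0,0,0,0,0,0,0,0,0,0,0]}'; python3 st.py
python3 - <<'E'
from h import *
s,im=snap("wrist","w10"); s,im=snap("scene","s10")
cv2.imwrite("pics/s10z.png",cv2.resize(im[180:340,250:450],None,fx=3.6,fy=3.6,interpolation=cv2.INTER_CUBIC))
E
```

```text
time: 22.8
ee_pos: [467.7, -244.5, 161.1]
eef_rot: [-0.014, 0.634, 0.773, 0.008]
wrist_force: [-0.2, 0.1, -1.8]
opening: 17.4
time: 24.0
ee_pos: [591.6, 48.9, 159.2]
eef_rot: [-0.016, 0.633, 0.774, 0.007]
wrist_force: [0.1, -0.0, -1.2]
opening: 17.1
24.0 [591.6  48.9 159.2] yaw 11.38 T [-0.125  0.014  0.003] F [ 0.1 -0.  -1.2] j1,j6 [-0.137 -0.343] 17.1
```

View pics/w10.png

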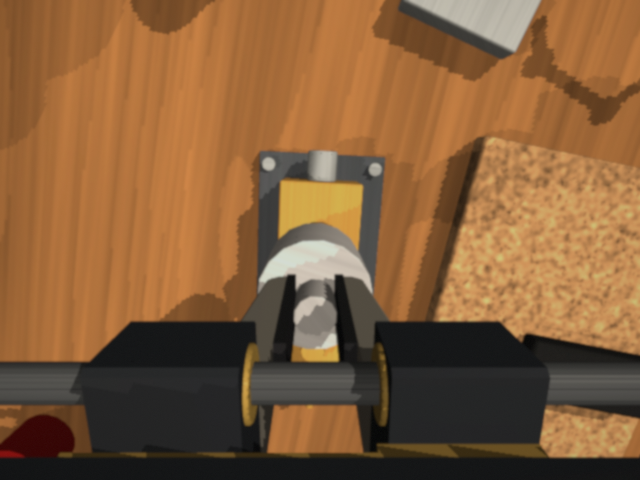

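View pics/s10z.png

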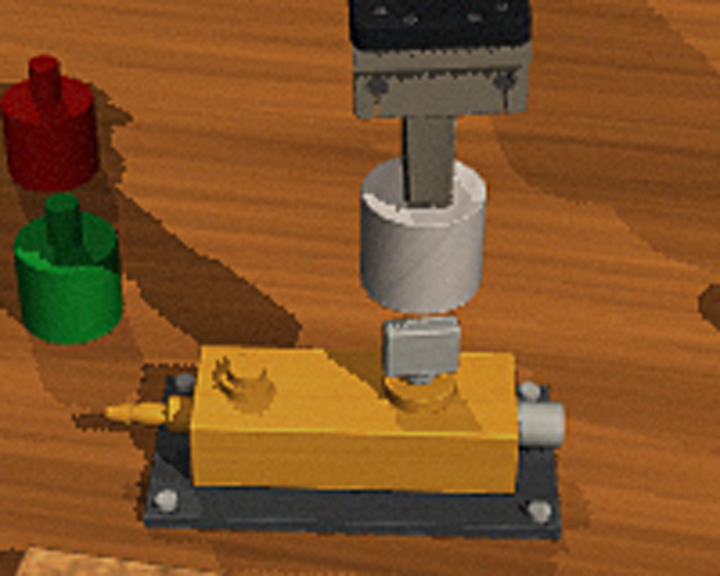

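The cap hangs level above the plug, with its cup at zoomed (422,235) over the bar at (422,345). I'm correcting the last 2 mm and lowering.

```bash
python3 -m handwheel '{"dp":[[0.0017,0.0005,0],[0,0,-0.01],[0,0,-0.01],[0,0,0]],"spin":[0,0,0,0]}'; python3 st.py;python3 -m handwheel '{"dp":[[0,0,-0.01],[0,0,-0.01],[0,0,-0.01],[0,0,0],[0,0,0]],"spin":[0,0,0,0,0]}'; python3 st.py
python3 - <<'E'
from h import *
s,im=snap("scene","s11")
cv2.imwrite("pics/s11z.png",cv2.resize(im[180:340,250:450],None,fx=3.6,fy=3.6,interpolation=cv2.INTER_CUBIC))
E
```

```text
time: 24.5
ee_pos: [592.8, 48.8, 138.6]
eef_rot: [-0.016, 0.634, 0.773, 0.007]
wrist_force: [-0.1, -0.6, -1.6]
opening: 17.4
24.5 [592.8  48.8 138.6] yaw 11.26 T [-0.141  0.059 -0.   ] F [-0.1 -0.6 -1.6] j1,j6 [-0.137 -0.343] 17.4
time: 25.0
ee_pos: [594.2, 49.0, 110.8]
eef_rot: [-0.015, 0.634, 0.773, 0.008]
wrist_force: [0.1, -0.0, -0.7]
opening: 17.0
25.0 [594.2  49.  110.8] yaw 11.3 T [-0.106  0.023  0.032] F [ 0.1 -0.  -0.7] j1,j6 [-0.136 -0.344] 17.0
```

View pics/s11z.png

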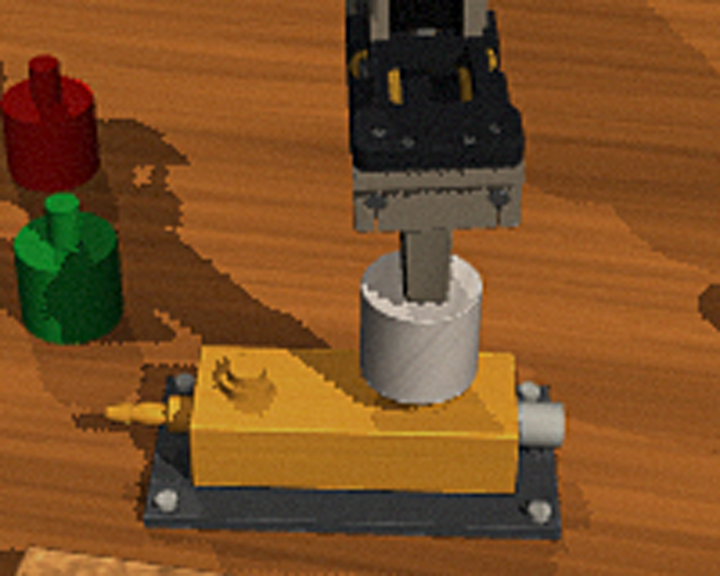

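```bash
python3 -m handwheel '{"dp":[[-0.0005,0,-0.005],[0,0,-0.004],[0,0,-0.002],[0,0,0],[0,0,0]],"spin":[0,0,0,0,0]}'; python3 st.py;python3 -m handwheel '{"dp":[[0,0,-0.001],[0,0,-0.001],[0,0,0]],"spin":[0,0,0]}'; python3 st.py;python3 -m handwheel '{"dp":[[0,0,-0.001],[0,0,0]],"spin":[0,0]}'; python3 st.py
```

```text
time: 25.55
ee_pos: [594.0, 49.0, 100.2]
eef_rot: [-0.015, 0.634, 0.773, 0.008]
wrist_force: [0.1, 0.1, -1.2]
opening: 17.6
25.55 [594.   49.  100.2] yaw 11.3 T [-0.12   0.062 -0.058] F [ 0.1  0.1 -1.2] j1,j6 [-0.136 -0.345] 17.6
time: 25.85
ee_pos: [593.9, 49.0, 98.1]
eef_rot: [-0.015, 0.634, 0.773, 0.008]
wrist_force: [0.9, 0.7, -1.2]
opening: 17.7
25.85 [593.9  49.   98.1] yaw 11.29 T [-0.084  0.011  0.009] F [ 0.9  0.7 -1.2] j1,j6 [-0.136 -0.345] 17.7
time: 26.05
ee_pos: [593.9, 49.0, 97.1]
eef_rot: [-0.015, 0.634, 0.773, 0.008]
wrist_force: [0.1, -0.3, -1.3]
opening: 17.3
26.05 [593.9  49.   97.1] yaw 11.29 T [-0.075  0.019  0.003] F [ 0.1 -0.3 -1.3] j1,j6 [-0.136 -0.345] 17.3
```

```bash
python3 -m handwheel '{"dp":[[0,0,-0.0005],[0,0,0]],"spin":[0,0]}'>/dev/null; python3 st.py;python3 -m handwheel '{"dp":[[0,0,-0.0005],[0,0,0]],"spin":[0,0]}'>/dev/null; python3 st.py
```

```text
26.25 [593.9  48.9  96.7] yaw 11.29 T [-0.112  0.094  0.011] F [ 0.3 -1.6 -1.7] j1,j6 [-0.136 -0.345] 17.3
26.45 [594.   49.   96.2] yaw 11.29 T [-0.095  0.023 -0.02 ] F [-0.5 -1.3 -1.1] j1,j6 [-0.136 -0.345] 17.2
```

```bash
python3 -m handwheel '{"dp":[[0,0,-0.0005],[0,0,0]],"spin":[0,0]}'>/dev/null; python3 st.py
```

```text
26.65 [594.   48.9  96.1] yaw 11.3 T [-0.111  0.289 -0.014] F [-1.8  1.1  2.9] j1,j6 [-0.136 -0.345] 17.1
```

```bash
python3 -m handwheel '{"dp":[[0,0,-0.0005],[0,0,0]],"spin":[0,0]}'>/dev/null; python3 st.py
```

```text
26.85 [594.1  48.9  96.1] yaw 11.3 T [-0.128  0.596  0.003] F [-3.7  0.1  5.4] j1,j6 [-0.136 -0.345] 17.7
```

```bash
python3 -m handwheel '{"dp":[[0,0,0.0005],[0,0,0]],"spin":[0,0]}'>/dev/null; python3 -m handwheel '{"dp":[[0,0,0],[0,0,0],[0,0,0],[0,0,0]],"spin":[0,0,0,0]}' 0.5;python3 st.py; python3 -m handwheel '{"dp":[[0,0,0.01],[0,0,0.02],[0,0,0.04],[0,0,0.04],[0,0,0.02],[0,0,0],[0,0,0]],"spin":[0,0,0,0,0,0,0]}'
python3 - <<'E'
from h import *
s,im=snap("wrist","w12"); s,im=snap("scene","s12")
cv2.imwrite("pics/s12z.png",cv2.resize(im[180:340,200:420],None,fx=3.6,fy=3.6,interpolation=cv2.INTER_CUBIC))
E
```

```text
time: 27.45
ee_pos: [593.9, 49.0, 95.5]
eef_rot: [-0.015, 0.634, 0.773, 0.008]
wrist_force: [-0.3, 1.0, -0.2]
opening: 45.6
27.45 [593.9  49.   95.5] yaw 11.29 T [-0.094  0.076  0.044] F [-0.3  1.  -0.2] j1,j6 [-0.136 -0.345] 45.6
time: 28.15
ee_pos: [593.8, 49.0, 225.5]
eef_rot: [-0.014, 0.634, 0.773, 0.008]
wrist_force: [-0.6, -0.4, -0.5]
opening: 46.1
```

View pics/w12.png

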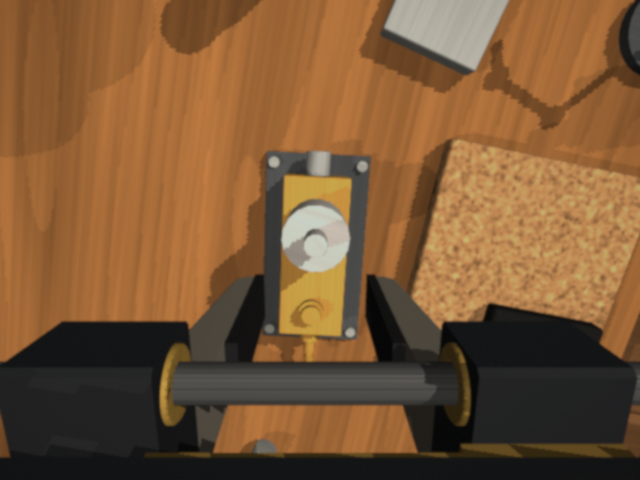

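View pics/s12z.png

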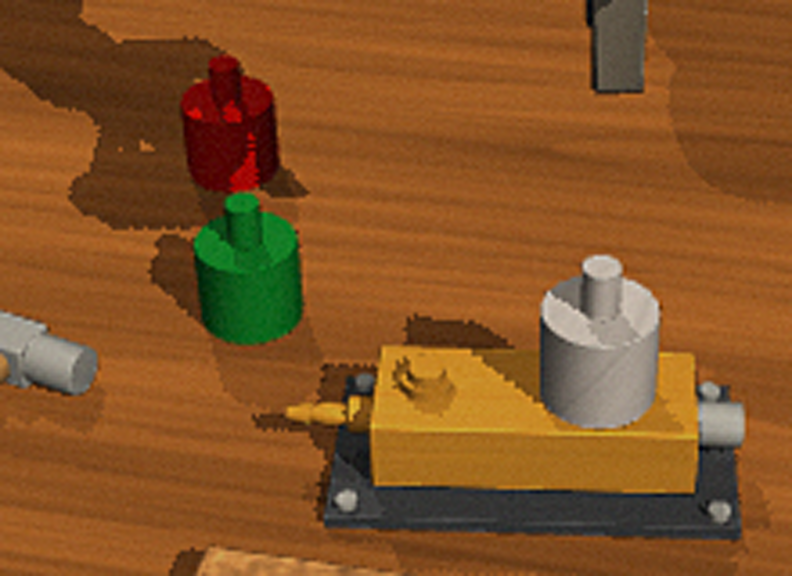

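The cap stands flat and upright over the plug (wrist view (315,238), scene zoom (600,345)). The look-alikes and the hammer haven't moved. I'm handing in.

Run:
```python
from workcell import ctrl
print(ctrl.finish_job())
```

```text
the job is handed in; nothing more can be done
None
```

The plug is tightened and the aluminium cap stands over it, flat on the manifold. I handed the job in at about 28 s of the 72 s allowed.

- **Plug:** It bit after roughly 145–150° of clockwise turning. I stopped at about 0.6 N m while turning, inside the 0.45–0.8 N m snug band.
- **Tightness check:** After I let go, the bar was about 6° behind the tool, so I gripped it again from the other side. It held until about 0.55–0.6 N m and then turned only 1–2° more. My last reading was 0.69 N m, noisy by about 0.03, and I left it there.
- **Cap:** I picked it up by its knob and lowered it onto the deck. It touched down at the expected height with about 5 N, and I let go. The last wrist and scene pictures show it upright over the plug with the gripper well clear. The red and green look-alikes and the hammer head are where they were; I did not compare every other object closely.

**What disagreed:**
- **Held torque:** Paused before each release, the tool still read 0.47–0.54 N m, a little above the stated 0.1–0.45. I went by the turning torque instead.
- **Grip lag:** At the second release the bar was again about 5° behind the tool. I take that as give or slip in the pads.
- **Tool tilt:** After joint 6 hit its limit early on, the tool stayed tilted about 2° for the rest of the job. It had no visible effect on how the cap stands.

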